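Find the perished rubber pad in the punching block with a sprung-pin gauge

ROBOT

A 7-joint arm with a two-finger parallel gripper is mounted at the origin on the work surface. World frame = base frame: x ahead of the robot, y to its left, z up, the work surface at z = 0. Lengths are in m, angles in rad, forces in N, time in s.
With the tool pointing down it reaches from about 0.4 to 0.85 m from the base axis. Payload 4.4 kg.
Tool frame: the origin (TCP) lies between the finger pads; the fingertips stand 25 mm ahead of it and the grasp point (between the pads) lies 6 mm ahead of it; z points along the fingers, y is the line along which they close (so a half turn about z gives the same grasp; the last joint's range is limited). The gripper opens to 94 mm and grips with 3 to 60 N. Pads are 16 mm wide; open, the fingers measure 119 mm over their backs; the gripper's body (75 mm by 177 mm) begins 78 mm behind the grasp point.
Start: joints at [-1.231, 0.628, 0.038, 1.517, -0.027, 0.996, -0.02], TCP at [0.257, 0.597, 0.199] pointing down, gripper open.
Joint ranges: [-3.06, 3.06], [-0.37, 2.12], [-1.25, 1.32], [0.18, 2.47], [-1.1, 4.24], [0.23, 1.98], [-2.94, 2.94]. Speed limits (rad/s): [2.57, 2.57, 3.14, 3.14, 3.14, 3.14, 3.14].

INTERFACE

Orientations are given as a rotation vector (axis times angle).
In Python, from rig import robot, camera, get_calibration, spotter gives the robot as it stands. The module is installed in compiled form; this text tells all that it offers.
- The arm moves only by the tool servo_tool, never from a script. Its argument "targets" is text: rows parted by semicolons, each of 4 numbers parted by spaces: the shift along the tool's x, y, z each as a share of 0.06 m, from -1 to 1, then the turn about the tool's z as a share of 10 degrees, from -1 to 1. A call has 1 to 8 rows; each row shifts and turns the commanded pose from where the row before left it, along the tool's axes as they then stand; what a row does not reach is not made up. A row lasts 1/8 s, in which the tool goes at most 62.5 mm and 10.7 degrees, less where a joint would pass 70% of its speed; a pose out of reach is approached as far as the arm can. A call with a number of a shift or a turn outside -1 to 1 is refused whole. A call with a gripper value outside its range is refused whole. "claw" is the gripper's target within -1 to 1 (fully open at 1, half-way at 0, shut at -1), set as the call begins (left out, the last holds). The fingers move at their own pace and stop on an object; "newtons" is the grip in N (left out, the last holds). Time passes only in rows, so rows that do not move let the fingers close. It gives the time, the measured TCP pose, the force, the opening and the grip force at its end, in the units of the state.
- robot.get_obs(): the state, without advancing time (a new reading comes with each control period).
- camera(name): name is "side" or "top"; returns the picture (420x560x3 uint8, red, green, blue); there is no depth.
- get_calibration(name): a dict with "K" (3x3 intrinsics, pixels), "R" (3x3) and "t" (3): a world point X has camera coordinates R X + t. Camera axes: x right, y down, z forward; pixel columns grow to the right and rows downward; lengths in m; the calibration is good to about 2 mm. A picture is of the moment at which its call begins. get_calibration takes no time and is no camera call.
- robot.job_done(): hands the job in; it is judged then, once.
Trained networks look in the newest picture that a camera, given by its name, has taken for a name from the list of things; names that differ only in an ending like _2 or _b are one class to them, and where a whole thing is asked for, a point or a joint stands for the part that bears it (a point fixed in the world has none). Each returns a list of dicts, best first, with "p" (0 to 1); they miss things now and then, are a little off and sometimes report something else, mostly with a low value. They report only what shows in the picture. A call takes as long as a camera call.
- spotter.recognise(thing, camera): "box" ([left, top, right, bottom] as shares, 0 to 1, of the picture: columns of its width, rows of its height, round what is visible of it).
- spotter.silhouettes(thing, camera): "pixels" (420x560 bool, what is visible of it) and "box" ([left, top, right, bottom] as shares, 0 to 1, of the picture: columns of its width, rows of its height, round what is visible of it).
The state is a dict: "time_s": time; "qpos": joint angles; "qd": joint speeds; "joint_torque": joint torques, N m; "position": TCP position; "ee_rot": TCP orientation; "force": force on the tool from outside, world axes, zero at the start; "torque": the same for the moment, N m; "finger_gap": finger opening in m; "grasp_force": force on a finger pad.
Only numpy, scipy, OpenCV 4.12 (cv2) and the standard library are available. Lean on these libraries where they do the work, as an engineer would, in place of code of your own. Each camera call takes 0.05 s, during which the arm holds its last target. There are 200 camera calls.

TASK

One of the three rubber pads in the wooden punching block has gone soft: take the blue-handled pin gauge out of its rest and press it down in the wells to find which, with no more than about 10 newtons on its pin (a sound pad stops the gauge part way, and forcing it further spoils pad and pin; only the soft pad lets it go down until the brass collar all but meets the block). Press it home like that in the soft pad's well, then let go and leave the gauge standing in that well, with everything else on the table left where it was.

Things in the scene. Friction and masses are not known exactly. Their poses are not given: they have to be found in the camera images.
- gauge: Hand gauge for rubber, upright in its rest, 0.5 kg, round about its z axis (up); origin at the centre of the barrel's lower end (nose). Steel barrel 28 mm across from 0 to 34 mm above the origin (lowest 8 mm tapers to 20 mm across), brass collar 44 mm across from 34 to 40 mm, blue handle 28 mm across from 40 to 90 mm. Its pin sticks out 15 mm below the nose.
- gauge_grip (a point): Where to grip the gauge: on its axis in the blue handle, 68 mm above the gauge's origin. With the collar on the rest or on the block, the gauge's origin is 26 mm above the table.
- gauge_pin: The gauge's sprung steel pin, 8 mm across; its origin is the gauge's when the pin is fully out, and rises along the gauge's z by as much as the pin is pushed in (at most 14 mm). Spring 2.2 N per mm. A thin red rod rises out of the handle's top by the same amount.
- pin_tip (a point): Lower end of the pin, 15 mm below the pin's origin.
- rest: Fixed dark wood rest for the gauge, 75 x 75 mm, 60 mm high, with one upright hole 32 mm across in its middle that the barrel hangs in by its collar; origin at the centre of its underside. The pin touches nothing there.
- block: Fixed wooden punching block, 90 mm (its x) by 220 mm (its y), 60 mm high, origin at the centre of its underside. Three upright wells 32 mm across in a row along its y, 70 mm apart, each with a red rubber pad at the bottom, its top 37 mm below the block's top. The pads look the same; which one is soft changes each time.
- well0 (a point): Centre of the mouth of one well, at the block's top face (60 mm above the table), at -70 mm along the block's y; z up. In any well the pin meets the pad when the collar is still 12 mm above the block.
- well1 (a point): The same for the middle well. A sound pad and the pin together resist by about 1.9 N per mm of gauge descent (10 N after 5 mm), the soft pad and the pin by about 0.6 N per mm (7 N with the collar down on the block).
- well2 (a point): The same for the well at +70 mm along the block's y. Under its own weight alone the let-go gauge stands with its collar about 9 mm above the block on a sound pad, about 4 mm above it on the soft one.
- spare_pad_1: Bystander: loose spare rubber pad, red disc 30 mm across, 8 mm high; leave alone.
- spare_pad_2: Bystander: loose spare rubber pad, red disc 30 mm across, 8 mm high; leave alone.
- bead_jar: Bystander: amber glass jar with a brass-coloured cap, 60 mm across, 90 mm high; leave alone.
- mug: Bystander: blue mug, 80 mm across, 90 mm high; leave alone.
- mallet: Bystander: small hammer lying on the table; leave alone.
- bobbin: Bystander: empty wooden bobbin standing up, 44 mm across, 60 mm high; leave alone.
- awl: Bystander: screwdriver-like awl lying on the table; leave alone.

How it is judged:
On the way, in this order (a step that is already met when the one before it is completed fails the run):
1. the gauge is taken out of its rest (distance of gauge from where it was at the start of the episode above 0.06 m), for 0.1 s.
2. the gauge is pressed home in the soft pad's well: brass collar within 2.5 mm of the block's top (((horizontal distance between gauge and well0 below 0.006 m and z of gauge in the frame of well0 below -0.0315 m) or (horizontal distance between gauge and well1 below 0.006 m and z of gauge in the frame of well1 below -0.0315 m) or (horizontal distance between gauge and well2 below 0.006 m and z of gauge in the frame of well2 below -0.0315 m)) and angle between gauge's own z axis and vertical below 0.25 rad), for 0.2 s.
At the end, for the whole second after the job is handed in: The gauge stands let go and at rest in the soft pad's well, within 6 mm of the well's axis, tilted less than 0.25 rad, its collar less than 6.5 mm above the block's top (on a sound pad its weight leaves it about 9 mm up) (((horizontal distance between gauge and well0 below 0.006 m and z of gauge in the frame of well0 below -0.0275 m) or (horizontal distance between gauge and well1 below 0.006 m and z of gauge in the frame of well1 below -0.0275 m) or (horizontal distance between gauge and well2 below 0.006 m and z of gauge in the frame of well2 below -0.0275 m)) and angle between gauge's own z axis and vertical below 0.25 rad and linear speed of gauge below 0.02 m/s and contact force between gauge and the fingers below 0.1 N); the robot touches nothing.
It fails at once if more than 14 N on the gauge's pin (contact force between gauge_pin and anything else above 14 N).
It fails at once if a bystander moved by more than 30 mm (distance of any of spare_pad_1, spare_pad_2, bead_jar, mug, mallet, bobbin, awl from where it was at the start of the episode above 0.03 m).
It also fails if it takes over 64 s, if anything falls off the work surface, if the arm or the gripper's body presses on something with over 40 N, if the wrist force passes 120 N, or if a joint passes its speed limit or range.

## Working session

There is one attempt and no reset: what is moved stays moved. The work goes in short steps, Python scripts to look and compute and a tool call to move; the robot and the scene stay as the last step left them, time stands still between calls to the robot, and variables do not carry over. Pictures are saved under pics/ and viewed, at most 10 in all, crops included, and the job is handed in when it is done.

Besides the shell and the picture viewer there is one more tool, called after "Request:" in YAML: its name, and indented under it one key for each argument. servo_tool: Moves the arm, as the interface text tells. Shift numbers are shares of 0.06 m and turn numbers shares of 10 degrees, none past 1 either way. Its arguments: {"type":"object","properties":{"targets":{"type":"string"},"claw":{"type":"number"},"newtons":{"type":"number"}},"required":["targets"]}

```bash
mkdir -p pics; python3 - <<'E'
from rig import robot,camera,get_calibration,spotter
import cv2,numpy as np
for n in("top","side"):
    im=camera(n);cv2.imwrite(f"pics/{n}0.png",im[:,:,::-1])
    c=get_calibration(n);print(n,c["K"].round(1).tolist(),c["R"].round(3).tolist(),c["t"].round(3).tolist())
    for th in("gauge","rest","block"):
        for d in spotter.recognise(th,n)[:2]:print(th,round(d["p"],2),(np.array(d["box"])*[560,420,560,420]).round(1))
o=robot.get_obs();print(o)
E
```

```text
top [[475.8, 0.0, 271.5], [0.0, 475.8, 204.7], [0.0, 0.0, 1.0]] [[0.018, -1.0, 0.026], [-0.996, -0.02, -0.088], [0.088, -0.024, -0.996]] [0.02, 0.552, 1.43]
gauge 0.54 [177.9 202.7 197.7 215.8]
rest 0.97 [175.7 196.8 207.  224.8]
block 0.57 [286.6 176.9 358.8 221.8]
side [[431.4, 0.0, 283.9], [0.0, 431.4, 209.8], [0.0, 0.0, 1.0]] [[0.917, -0.399, -0.016], [-0.225, -0.485, -0.845], [0.329, 0.778, -0.534]] [-0.478, 0.222, 1.036]
gauge 0.74 [244.6 167.6 257.4 189.6]
rest 0.9 [234.3 178.1 268.  208.5]
block 0.92 [285.7 224.3 364.1 301.2]
{'time_s': 0.4, 'qpos': array([-1.2308028 ,  0.62854081,  0.03846808,  1.517535  , -0.02701075,
        0.99630219, -0.0199826 ]), 'qd': array([ 0.00138596, -0.00212321, -0.00059366, -0.00149662, -0.00060694,
        0.0007909 , -0.00060532]), 'joint_torque': array([-3.23162831e-04, -5.49019432e+01,  1.14174228e+00, -1.86661148e+01,
       -5.22628287e-02,  1.81330269e-02,  5.80908522e-05]), 'position': array([0.25650986, 0.59715219, 0.19914323]), 'ee_rot': array([-6.33019343e-01, -3.07705067e+00,  3.97637954e-04]), 'force': array([-0.32843432,  0.63524461, -0.02541042]), 'torque': array([ 0.00844237,  0.04603481, -0.02289363]), 'grasp_force': 0.0, 'finger_gap': 0.09387518435490547}
```

```bash
python3 - <<'E'
import cv2
a=cv2.imread("pics/top0.png");b=cv2.imread("pics/side0.png")
cv2.imwrite("pics/top0c.png",cv2.resize(a[130:280,150:400],None,fx=3.2,fy=3.2,interpolation=cv2.INTER_CUBIC)[:, :800])
cv2.imwrite("pics/side0c.png",cv2.resize(b[140:320,190:430],None,fx=3.3,fy=3.3,interpolation=cv2.INTER_CUBIC))
E
```

```text
(no output)
```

View pics/top0.png

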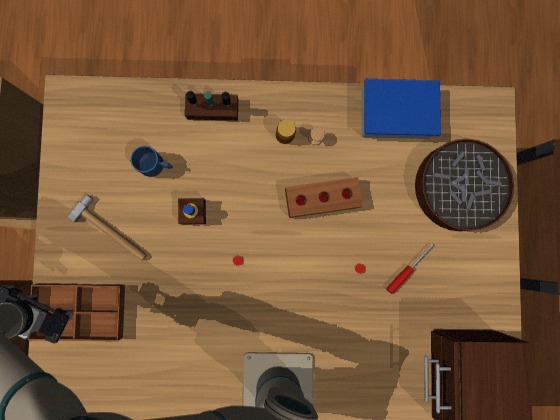

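View pics/top0c.png

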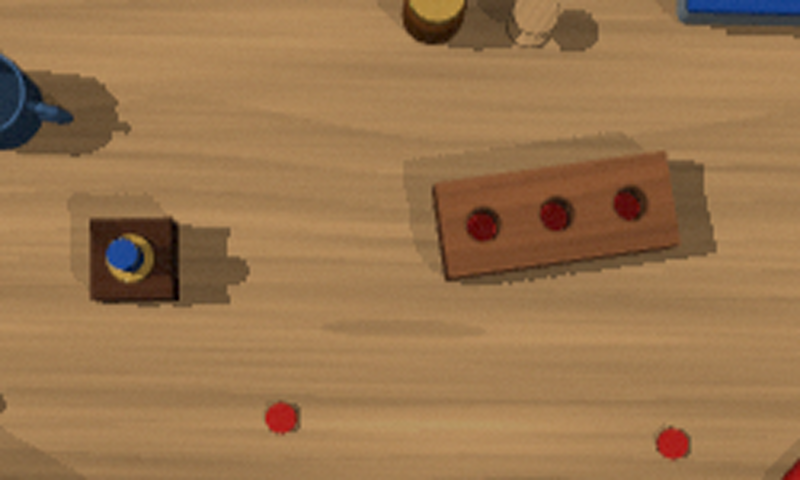

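View pics/side0c.png

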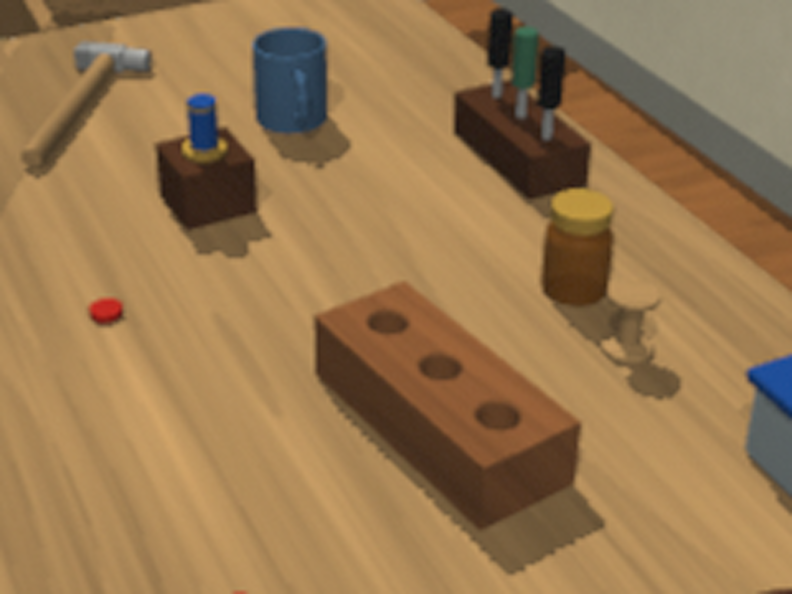

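```bash
cat > h.py <<'E'
from rig import robot,camera,get_calibration,spotter
import cv2,numpy as np
from scipy.optimize import minimize
C={n:get_calibration(n) for n in("top","side")}
def proj(n,P):
    c=C[n];q=(np.atleast_2d(P)@c["R"].T+c["t"])@c["K"].T
    return q[:,:2]/q[:,2:]
def ray(n,uv,z):
    c=C[n];d=c["R"].T@np.linalg.inv(c["K"])@[uv[0],uv[1],1];o=-c["R"].T@c["t"]
    return o+d*(z-o[2])/d[2]
def hull(n,P):
    uv=cv2.convexHull(proj(n,P).astype(np.float32))
    m=np.zeros((1680,2240),np.uint8)
    cv2.fillConvexPoly(m,np.round((uv+.5)*4*16-8).astype(np.int32),1,shift=4)
    return m.reshape(420,4,560,4).mean((1,3))
def box(p,sx,sy,z=.06):
    c,s=np.cos(p[2]),np.sin(p[2]);R=np.array([[c,-s],[s,c]])
    return np.array([[*(R@[a*sx/2,b*sy/2]+p[:2]),k] for a in(-1,1) for b in(-1,1) for k in(0,z)])
def cyl(x,y,z0,z1,r):
    t=np.linspace(0,2*np.pi,40)[:-1]
    return np.array([[x+r*np.cos(a),y+r*np.sin(a),z] for a in t for z in(z0,z1)])
def fit(f,masks,p0,step):
    cost=lambda p:sum(np.abs(hull(n,f(p))-m).sum() for n,m in masks.items())
    S=np.vstack([p0]+[np.array(p0)+np.eye(len(p0))[i]*step[i] for i in range(len(p0))])
    r=minimize(cost,p0,method="Nelder-Mead",options=dict(initial_simplex=S,xatol=1e-5,fatol=.01,maxiter=400))
    return r.x,r.fun
def sil(th,n): return spotter.silhouettes(th,n)[0]["pixels"].astype(float)
def blue(n,im,c,r=25):
    a=im.astype(int);m=(a[...,2]>a[...,0]*1.6+15)&(a[...,2]>60)
    k=np.zeros(m.shape,bool);k[int(c[1])-r:int(c[1])+r,int(c[0])-r:int(c[0])+r]=1
    return (m&k).astype(float)
E
python3 - <<'E'
from h import *
ims={n:camera(n) for n in C}
yaw0=np.arctan2(*(np.array([1,1])))*0
w=[ray("top",(150+a/3.2,130+b/3.2),.055) for a,b in((483,224),(556,214),(630,203))]
print(np.round(w,4), np.linalg.norm(w[0]-w[2]))
d=w[0]-w[2];yaw=np.arctan2(-d[0],d[1])
M={n:sil("block",n) for n in C}
for s in(M,{"top":M["top"]},{"side":M["side"]}):
    p,c=fit(lambda p:box(p,.09,.22),s,[*w[1][:2],yaw],[.01,.01,.05]);print("block",p.round(4),c,[int(m.sum()) for m in s.values()])
g0=ray("top",(190,210),.09)
M={n:blue(n,ims[n],proj(n,[*g0[:2],.1])[0],20) for n in C}
for s in(M,{"top":M["top"]},{"side":M["side"]}):
    p,c=fit(lambda p:cyl(*p,.066,.116,.014),s,g0[:2],[.01,.01]);print("gauge",p.round(4),c,[int(m.sum()) for m in s.values()])
M={n:sil("rest",n) for n in C}
top={"top":np.maximum(M["top"],0)}
p,c=fit(lambda p:box(p,.075,.075),top,[*g0[:2],0],[.01,.01,.1]);print("rest",p.round(4),c)
E
```

```text
[[ 0.5644 -0.0566  0.055 ]
 [ 0.5753 -0.1252  0.055 ]
 [ 0.5872 -0.1949  0.055 ]] 0.14012919077361152
block [ 0.5759 -0.1254  0.1654] 301.625 [2215, 3395]
block [ 0.5769 -0.1245  0.1729] 187.0 [2215]
block [ 0.5753 -0.1259  0.1589] 82.75 [3395]
gauge [0.5276 0.2736] 94.75 [72, 95]
gauge [0.5272 0.2728] 33.125 [72]
gauge [0.5278 0.2759] 61.0 [95]
rest [0.5274 0.272  0.0339] 176.1875
```

Request:
servo_tool:
  targets: "0 0 0 -0.8;0 0 0 -0.8;0 0 0 -0.72;0 0 0 0"
  claw: 1

```text
time_s: 1.2
position: [0.2567, 0.5972, 0.1993]
ee_rot: [-0.004, -3.141, -0.0]
force: [-0.0, -0.1, -0.1]
finger_gap: 0.0944
grasp_force: 0.0
```

Request:
servo_tool:
  targets: "-0.56 -0.675 0 0;-0.56 -0.675 0 0;-0.56 -0.675 0 0;-0.56 -0.675 0 0;-0.56 -0.675 0 0;-0.56 -0.675 0 0;-0.56 -0.675 0 0;-0.56 -0.675 0 0"

```text
time_s: 2.2
position: [0.5262, 0.2717, 0.1995]
ee_rot: [0.006, 3.141, 0.001]
force: [0.5, -0.1, -0.3]
finger_gap: 0.094
grasp_force: 0.0
```

Request:
servo_tool:
  targets: "0 0 0 0;0 0 0 0"

```text
time_s: 2.45
position: [0.5246, 0.2737, 0.1992]
ee_rot: [-0.003, -3.141, -0.001]
force: [0.1, 0.4, -0.4]
finger_gap: 0.0936
grasp_force: 0.0
```

Request:
servo_tool:
  targets: "-0.05 0 0.3 0;0 0 0.45 0;0 0 0.45 0;0 0 0.3 0;0 0 0.15 0;0 0 0 0"

```text
time_s: 3.2
position: [0.5271, 0.2735, 0.0993]
ee_rot: [0.0, -3.14, 0.001]
force: [-0.6, 0.8, 0.3]
finger_gap: 0.0938
grasp_force: 0.0
```

Request:
servo_tool:
  targets: "0 0 0 0;0 0 0 0;0 0 0 0;0 0 0 0;0 0 0 0;0 0 0 0"
  claw: -1
  newtons: 30

```text
time_s: 3.95
position: [0.5281, 0.273, 0.1003]
ee_rot: [-0.002, -3.142, -0.0]
force: [-0.7, -0.4, -0.2]
finger_gap: 0.0377
grasp_force: 0.0
```

Request:
servo_tool:
  targets: "0 0 0 0;0 0 0 0;0 0 0 0;0 0 0 0"

```text
time_s: 4.45
position: [0.5281, 0.2722, 0.1003]
ee_rot: [-0.002, -3.141, 0.001]
force: [0.2, -3.4, 2.6]
finger_gap: 0.0267
grasp_force: 30.0
```

Request:
servo_tool:
  targets: "0 0 -0.2 0;0 0 -0.4 0;0 0 -0.5 0;0 0 -0.5 0;0 0 0 0"

```text
time_s: 5.08
position: [0.5293, 0.2754, 0.1984]
ee_rot: [-0.001, 3.137, 0.007]
force: [0.8, 0.3, -5.5]
finger_gap: 0.0269
grasp_force: 29.9
```

Request:
servo_tool:
  targets: "-0.08 -0.69 0 0;-0.08 -0.69 0 0;-0.08 -0.69 0 0;-0.08 -0.69 0 0;-0.08 -0.69 0 0;-0.08 -0.69 0 0;-0.08 -0.69 0 0;-0.08 -0.65 0 0"

```text
time_s: 6.08
position: [0.5654, -0.0564, 0.1945]
ee_rot: [-0.001, -3.139, -0.002]
force: [0.3, 0.7, -5.4]
finger_gap: 0.0271
grasp_force: 30.0
```

Request:
servo_tool:
  targets: "0 0 0 0;0 0 0 0;0 0 0 0"

```text
time_s: 6.45
position: [0.5658, -0.0538, 0.1956]
ee_rot: [0.003, -3.14, -0.002]
force: [0.6, 0.3, -4.5]
finger_gap: 0.027
grasp_force: 30.0
```

```bash
python3 - <<'E'
from h import *
ims={n:camera(n) for n in C}
for n in C: cv2.imwrite(f"pics/{n}1.png",ims[n][:,:,::-1])
b=ims["side"];p=proj("side",[.5644,-.0564,.1])[0].astype(int);print(p, robot.get_obs()["position"])
h,w=75,100
t=ims["top"];q=proj("top",[.5644,-.0564,.1])[0].astype(int)
cr=[cv2.resize(x[c[1]-h:c[1]+h,c[0]-50:c[0]+50],None,fx=4,fy=4,interpolation=cv2.INTER_CUBIC) for x,c in((b,p),(t,q))]
cv2.imwrite("pics/c1.png",np.hstack(cr)[:,:,::-1]);print(p-[50,h],q-[50,h])
print(robot.get_obs()["force"])
E
```

```text
[307 224] [ 0.56605311 -0.05437842  0.1959858 ]
[257 149] [252 123]
[-0.58251313 -0.27650891 -5.1639335 ]
```

View pics/c1.png

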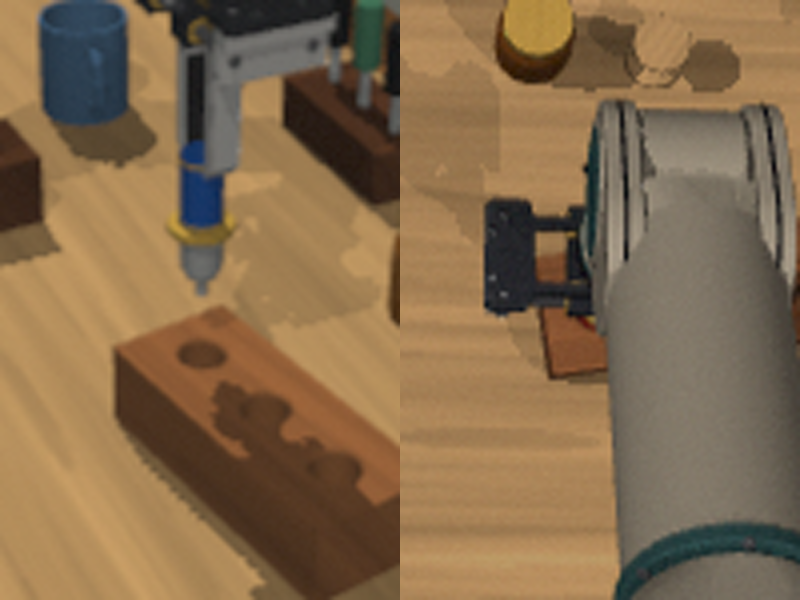

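```bash
python3 - <<'E'
from h import *
import time
w=ray("side",(257+203/4,149+353/4),.06);print("well2 side",w)
im=cv2.imread("pics/side1.png")[:,:,::-1]
ps=[]
for _ in range(3): camera("side");o=robot.get_obs();ps.append(np.r_[o["position"],o["ee_rot"],o["force"]])
print(np.round(ps,4))
# gauge axis columns in the picture, rows of collar & pin vs prediction for gauge under TCP
x,y,z=np.mean(ps,0)[:3]
print("pred collar centre",proj("side",[x,y,z-.006-.068+.037]),"pin tip",proj("side",[x,y,z-.074-.015]),"seen collar",(257+202/4,149+230/4),"pin",(257+202/4,149+292/4))
a=im.astype(int);m=(a[...,0]>120)&(a[...,0]>a[...,2]*2.2);k=np.zeros_like(m);k[195:215,295:322]=1
v,u=np.nonzero(m&k);print("yellow",u.mean(),v.mean(),len(u),u.min(),u.max(),v.min(),v.max())
E
```

```text
well2 side [ 0.56517501 -0.0599146   0.06      ]
[[ 5.6610e-01 -5.4700e-02  1.9610e-01  1.4000e-03 -3.1414e+00 -7.0000e-04
   1.9960e-01 -2.1180e-01 -5.2062e+00]
 [ 5.6620e-01 -5.4900e-02  1.9620e-01  8.0000e-04 -3.1415e+00 -5.0000e-04
  -3.1320e-01  2.8140e-01 -5.4708e+00]
 [ 5.6620e-01 -5.5200e-02  1.9630e-01 -1.0000e-04  3.1415e+00  3.0000e-04
  -1.8180e-01 -1.8500e-01 -5.4423e+00]]
pred collar centre [[307.77634395 204.41080046]] pin tip [[307.49949304 221.4276251 ]] seen collar (307.5, 206.5) pin (307.5, 222.0)
yellow 305.8 205.92 50 298 315 202 209
```

Request:
servo_tool:
  targets: "0.03 -0.03 0.3 0;0 0 0.3 0;0 0 0.25 0;0 0 0 0;0 0 0 0;0 0 0 0"

```text
time_s: 7.45
position: [0.565, -0.0577, 0.146]
ee_rot: [0.001, 3.14, -0.0]
force: [-0.1, -0.5, -5.0]
finger_gap: 0.0269
grasp_force: 30.0
```

Request:
servo_tool:
  targets: "0 0 0.08 0;0 0 0.08 0;0 0 0.08 0;0 0 0.08 0;0 0 0 0;0 0 0 0"

```text
time_s: 8.2
position: [0.5644, -0.0576, 0.1261]
ee_rot: [-0.001, -3.142, -0.0]
force: [0.1, -0.1, -5.6]
finger_gap: 0.0274
grasp_force: 30.0
```

Request:
servo_tool:
  targets: "0 0 0.07 0;0 0 0.07 0;0 0 0.06 0;0 0 0 0;0 0 0 0"

```text
time_s: 8.82
position: [0.5644, -0.0576, 0.1141]
ee_rot: [0.001, 3.142, 0.0]
force: [0.3, -0.0, -4.5]
finger_gap: 0.0273
grasp_force: 30.0
```

Request:
servo_tool:
  targets: "0 0 0.03 0;0 0 0.03 0;0 0 0 0;0 0 0 0;0 0 0 0"

```text
time_s: 9.45
position: [0.5646, -0.0577, 0.1106]
ee_rot: [0.002, 3.141, -0.0]
force: [-0.7, -0.0, -2.8]
finger_gap: 0.0271
grasp_force: 30.0
```

Request:
servo_tool:
  targets: "0 0 0.03 0;0 0 0 0;0 0 0 0;0 0 0 0;0 0 0 0"

```text
time_s: 10.07
position: [0.5645, -0.0577, 0.1088]
ee_rot: [0.001, 3.141, -0.0]
force: [0.2, 0.3, 0.4]
finger_gap: 0.027
grasp_force: 30.0
```

Request:
servo_tool:
  targets: "0 0 -0.1 0;0 0 -0.4 0;0 0 -0.45 0;-0.06 -0.38 0 0;-0.07 -0.39 0 0;-0.06 -0.38 0 0;0 0 0 0;0 0 0 0"

```text
time_s: 11.08
position: [0.5749, -0.1253, 0.1651]
ee_rot: [-0.0, -3.14, -0.002]
force: [-0.4, 0.7, -5.4]
finger_gap: 0.0272
grasp_force: 30.0
```

Request:
servo_tool:
  targets: "0 0 0 0;0 0 0 0"

```text
time_s: 11.32
position: [0.5757, -0.1256, 0.1656]
ee_rot: [0.001, -3.141, -0.001]
force: [-0.1, -0.3, -5.0]
finger_gap: 0.027
grasp_force: 30.0
```

Request:
servo_tool:
  targets: "0 0 0.2 0;0 0 0.2 0;0 0 0.15 0;0 0 0.11 0;0 0 0 0;0 0 0 0"

```text
time_s: 12.08
position: [0.5759, -0.1267, 0.1263]
ee_rot: [0.001, 3.141, -0.0]
force: [0.1, 0.2, -4.4]
finger_gap: 0.0273
grasp_force: 30.0
```

Request:
servo_tool:
  targets: "0 0 0.07 0;0 0 0.07 0;0 0 0.06 0;0 0 0 0;0 0 0 0"

```text
time_s: 12.7
position: [0.5758, -0.1267, 0.1141]
ee_rot: [-0.001, -3.142, -0.0]
force: [0.5, -0.4, -4.3]
finger_gap: 0.0274
grasp_force: 30.0
```

Request:
servo_tool:
  targets: "0 0 0.03 0;0 0 0.03 0;0 0 0.03 0;0 0 0 0;0 0 0 0;0 0 0 0"

```text
time_s: 13.45
position: [0.5758, -0.1268, 0.1088]
ee_rot: [0.001, 3.141, -0.0]
force: [-0.4, -0.7, -3.5]
finger_gap: 0.0271
grasp_force: 30.0
```

Request:
servo_tool:
  targets: "0 0 0.03 0;0 0 0.03 0;0 0 0 0;0 0 0 0;0 0 0 0"

```text
time_s: 14.08
position: [0.5758, -0.1267, 0.1051]
ee_rot: [0.001, 3.141, -0.0]
force: [0.6, -0.5, -0.9]
finger_gap: 0.0267
grasp_force: 30.0
```

```bash
python3 - <<'E'
from h import *
F=[]
for _ in range(4): camera("side");o=robot.get_obs();F.append(o["force"][2])
print(np.round(F,2),o["position"])
E
```

```text
[-0.99 -0.71 -2.17 -0.79] [ 0.57580008 -0.1266948   0.1051511 ]
```

Request:
servo_tool:
  targets: "0 0 0.03 0;0 0 0.03 0;0 0 0.015 0;0 0 0 0;0 0 0 0;0 0 0 0"

```text
time_s: 15.02
position: [0.5758, -0.1267, 0.1007]
ee_rot: [0.001, 3.141, -0.0]
force: [0.5, 0.1, 0.9]
finger_gap: 0.027
grasp_force: 30.0
```

Request:
servo_tool:
  targets: "0 0 0.008 0;0 0 0 0;0 0 0 0;0 0 0 0;0 0 -0.03 0;0 0 -0.03 0;0 0 0 0;0 0 0 0"

```text
time_s: 16.02
position: [0.5756, -0.1266, 0.1035]
ee_rot: [-0.001, -3.141, -0.0]
force: [0.8, -1.0, -0.7]
finger_gap: 0.0271
grasp_force: 30.0
```

Request:
servo_tool:
  targets: "0 0 0 0;0 0 0 0;0 0 0 0;0 0 0 0;0 0 0 0;0 0 0 0;0 0 0 0"
  claw: 1

```text
time_s: 16.9
position: [0.5757, -0.1267, 0.1037]
ee_rot: [-0.002, -3.142, -0.0]
force: [-0.3, -0.5, 0.2]
finger_gap: 0.0926
grasp_force: 0.0
```

Open; retreat upward and check.

Request:
servo_tool:
  targets: "0 0 -0.2 0;0 0 -0.4 0;0 0 -0.6 0;0 0 -0.6 0;0 0.8 -0.2 0;0 0.8 0 0;0 0.8 0 0;0 0.8 0 0"

```text
time_s: 17.9
position: [0.576, 0.0668, 0.2248]
ee_rot: [0.002, 3.14, 0.0]
force: [0.4, 0.8, -0.7]
finger_gap: 0.0938
grasp_force: 0.0
```

Request:
servo_tool:
  targets: "0 0.8 0 0;0 0.6 0 0;0 0 0 0;0 0 0 0"

```text
time_s: 18.4
position: [0.5761, 0.1482, 0.2242]
ee_rot: [0.003, 3.141, -0.002]
force: [0.2, 0.4, 0.0]
finger_gap: 0.0941
grasp_force: 0.0
```

```bash
python3 - <<'E'
from h import *
a,b=camera("side"),camera("top")
p,q=[proj(n,[.576,-.127,.08])[0].astype(int) for n in("side","top")]
cr=[cv2.resize(x[c[1]-60:c[1]+60,c[0]-50:c[0]+50],None,fx=4,fy=4,interpolation=cv2.INTER_CUBIC) for x,c in((a,p),(b,q))]
cv2.imwrite("pics/c2.png",np.hstack(cr)[:,:,::-1]);o=robot.get_obs();print(o["position"],o["force"],o["time_s"])
E
```

```text
[0.5762625  0.14740021 0.22401275] [ 0.0188075  -0.09951333 -0.34502289] 18.5
```

View pics/c2.png

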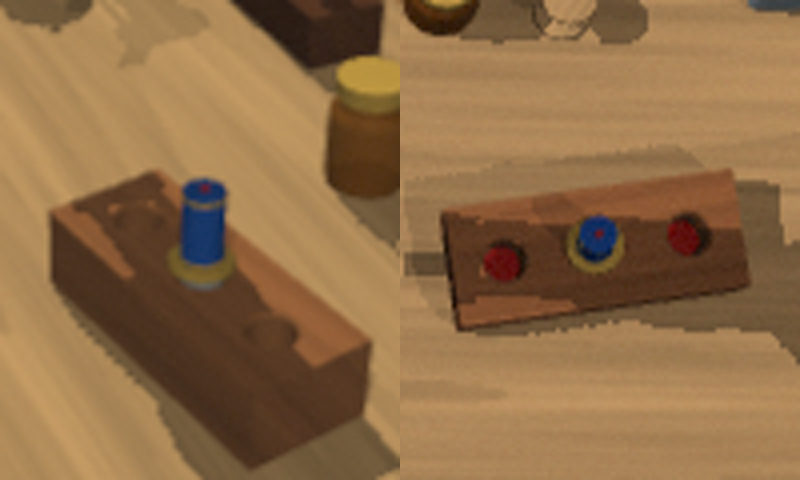

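The picture shows the gauge upright in the middle well (crop side 203,240; top 597,240). Its collar is a few mm above the block and the gripper is clear of it.

```bash
python3 -c "
from rig import robot
print(robot.job_done())"
```

```text
the job is handed in; nothing more can be done
None
```

The soft pad is in the middle well (well1): the gauge was pressed home there at about 6 N and left standing let go, and the job is handed in at about 18.5 s. Well2 is sound at about 1.8 N/mm, well0 was not probed, and no verdict was returned.

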